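Seat a dapping block in its bench holder and latch it

TASK

Move the square steel dapping block from the channel of the wooden bench holder into the square recess at its end, and press it down until its top is flush with the wood around the recess. Only then swing the steel latch bar across the block, all the way to its stop, and leave the jar, the third-hand stand and the dish where they are.

Things in the scene. Friction and masses are not known exactly. Their poses are not given: they have to be found in the camera images.
- holder: wooden holder fixed to the bench, x -60 to +60 mm, y -150 to +85 mm, flat deck 30 mm above the bench. Origin: on the bench under the centre of the recess, z up. The recess is 57 x 57 mm, sides along x and y. A channel 58 mm wide between two rails (8 mm wide, 6 mm high, y = -145 to -31 mm) runs along +y to it. A steel stop pin, 6 mm wide, 12 mm high, stands on the deck at x = 10.5, y = 37 mm
- channel_mouth (a point): open start of the channel, on its centre line at deck height, 145 mm from the recess centre; axes as the holder's
- seat (a point): centre of the recess at the height of the deck (30 mm above the bench); axes as the holder's
- lift_pad (a joint): stiff sliding cork pad that fills the recess, in m: 0 raised, its top 10 mm below the deck; 0.008 fully down, 18 mm below. About 10 N push it down; it stays where it is left. A block that has dropped in stands 8 mm proud until pressed down
- block: square steel dapping block, 54 x 54 x 18 mm, about 0.4 kg, with four round dark cups on its top (only drawn: press anywhere). Origin: centre of its underside, z up. It starts lying on the deck in the channel, sides along the rails
- latch (a joint): turn of the flat steel latch bar about its upright pivot, rad. 0: the bar points to the holder's -y, across the middle of the recess, against the stop pin; 1.2 to 1.7 (limit): swung clear, towards the holder's -x. At value q it points along (-sin q, -cos q) in the holder's x, y. It turns stiffly (about 1 N at the post) and stays where it is left
- latch_pivot (a point): pivot of the latch at deck height, at x = 0, y = +50 mm of the holder. The bar reaches 65 mm from it, 14 mm wide, underside 3 mm and top 8 mm above the deck (a proud block stops it); a tail of 7 mm lies behind the pivot
- latch_post (a point): top centre of the upright round steel post on the bar, 12 mm in diameter, 26 mm tall, 55 mm from the pivot; its top is 64 mm above the bench
- jar: bystander: small amber glass jar, 48 mm wide, 65 mm tall; origin at the centre of its underside
- third_hand: bystander: black stepped round weight, 68 mm wide, with a short steel arm, 75 mm tall; origin at the centre of its underside
- dish: bystander: white ceramic dish 64 mm wide, 22 mm tall; origin at the centre of its underside
There are look-alikes about, which are no part of the job. Leave any blue, purple or turquoise look-alike of the block alone.

How it is judged:
On the way, in this order (a step that is already met when the one before it is completed fails the run):
1. the block has dropped into the recess, on the lift pad (horizontal distance between block and seat below 0.005 m and z of block in the frame of seat below -0.006 m and angle between block's own z axis and vertical below 0.1 rad), for 0.05 s.
2. the block is pressed down flush with the deck (horizontal distance between block and seat below 0.005 m and z of block in the frame of seat below -0.016 m and angle between block's own z axis and vertical below 0.06 rad), for 0.2 s.
3. the latch bar is swung across the block to its stop (value of joint latch below 0.12 rad), for 0.2 s.
At the end, for the whole second after the job is handed in: the block lies at rest in the recess, level, its top no more than 2 mm above the deck, and the latch bar lies across it within 0.12 rad of its stop (all of step 2 and value of joint latch below 0.12 rad and linear speed of block below 0.02 m/s); the robot touches nothing.
It fails at once if the jar, the third-hand stand or the dish is pushed more than 30 mm or tipped over (distance of any of jar, third_hand, dish from where it was at the start of the episode above 0.03 m or angle between any of jar, third_hand, dish's own z axis and vertical above 0.5 rad).
It fails at once if the latch bar is swung to its stop while the block is not yet pressed down (value of joint latch below 0.12 rad and z of block in the frame of seat above -0.014 m).
It also fails if it takes over 51 s, if anything falls off the work surface, if the arm or the gripper's body presses on something with over 40 N, if the wrist force passes 120 N, or if a joint passes its speed limit or range.

ROBOT

A 6-joint arm with a two-finger parallel gripper is mounted at the origin on the work surface. World frame = base frame: x ahead of the robot, y to its left, z up, the work surface at z = 0. Lengths are in m, angles in rad, forces in N, time in s.
With the tool pointing down it reaches from about 0.375 to 0.9 m from the base axis. Payload 3.1 kg.
Tool frame: the origin (TCP) lies midway between the tips of the shut fingers; the grasp point (between the pads) lies 19 mm behind it (manip.pinch_z is the distance from the TCP to the grasp point, in m); z points along the fingers, y is the line along which they close (so a half turn about z gives the same grasp; the last joint's range is limited). The gripper opens to 85 mm and grips with 20 to 120 N. Pads are 22 mm wide; open, the fingers measure 114 mm over their backs; the gripper's body (76 mm by 85 mm) begins 54 mm behind the grasp point. The pads swing forward as they close: fully open they stand 13 mm farther back than shut.
Start: joints at [-1.337, 0.527, 1.433, -0, 1.181, -0.178], TCP at [0.25, -0.573, 0.231] pointing down, gripper open.
Joint ranges: [-3.08, 3.08], [-0.75, 2.2], [0.22, 2.44], [-1.43, 4.57], [0, 2.65], [-2.85, 2.85]. Speed limits (rad/s): [2.79, 2.79, 3.14, 3.14, 3.14, 3.14].

INTERFACE

Orientations are given as a unit quaternion [x, y, z, w].
In Python, from station import manip, viewer, ticket gives the robot as it stands.
- The arm moves only by the shell command python3 -m creep 'ROWS' [FORCE]. ROWS is JSON, a list of rows, each an object with "slide": the shift along the tool's x, y, z in cm, a list of three; "angular": the turn, a rotation vector about the tool's x, y, z in rad, a list of three; "claw": the opening, from -1 (shut) to 1 (fully open). A call has 1 to 10 rows; each row shifts and turns the commanded pose from where the row before left it, along the tool's axes as they then stand; what a row does not reach is not made up. A row lasts 1/12 s, in which the tool goes at most 41.7 mm and 7.16 degrees, less where a joint would pass 70% of its speed; a pose out of reach is approached as far as the arm can. A call with a gripper value outside its range is refused whole. The fingers move at their own pace and stop on an object; FORCE is the grip in N (left out, the last holds). Time passes only in rows, so rows that do not move let the fingers close. It gives the time, the measured TCP pose, the force, the opening and the grip force at its end, in the units of the state.
- manip.sense(): the state, without advancing time (a new reading comes with each control period).
- viewer.snapshot(name): name is "side" or "top" or "wrist"; returns the picture (420x560x3 uint8, blue, green, red); there is no depth.
- viewer.calibration(name): a dict with "fov_y" (degrees; the focal length in pixels is half the picture's height over the tangent of half this angle, whatever the lens; pixels are square), "cx", "cy" (the principal point, pixels), "T" (4x4, takes a point from camera to world coordinates); the wrist camera has in their place "tool_from_camera" (4x4, takes a point from camera to tool coordinates, whose origin is the TCP and whose axes are the flange's). Camera axes: x right, y up, looking along -z (the intrinsics and any distortion apply to the point x, -y, -z); pixel columns grow to the right and rows downward; lengths in m; the calibration is good to about 2 mm. A picture is of the moment at which its call begins: read the wrist's pose just before it. calibration takes no time and is no camera call.
- ticket.sign_off(): hands the job in; it is judged then, once.
The state is a dict: "t": time; "q": joint angles; "qd": joint speeds; "tau": joint torques, N m; "tcp_pos": TCP position; "tool_rot": TCP orientation; "force": force on the tool from outside, world axes, zero at the start; "ft_torque": the same for the moment, N m; "finger_gap": opening from 0.0 (shut) to 1.0 (fully open); "gripper_force": force on a finger pad.
Only numpy, scipy, OpenCV 4.12 (cv2) and the standard library are available. Lean on these libraries where they do the work, as an engineer would, in place of code of your own. Each camera call takes 0.05 s, during which the arm holds its last target. There are 200 camera calls.

## Working session

There is one attempt and no reset: what is moved stays moved. The work goes in short steps, Python scripts to look and compute and a shell command to move; the robot and the scene stay as the last step left them, time stands still between calls to the robot, and variables do not carry over. Pictures are saved under pics/ and viewed, at most 10 in all, crops included, and the job is handed in when it is done.

```bash
mkdir -p pics; ls; python3 - <<'E'
from station import manip, viewer
import cv2, numpy as np
print(manip.sense()); print(getattr(manip,'pinch_z',None))
ims=[]
for n in ("side","top","wrist"):
    c=viewer.calibration(n); print(n,{k:(np.round(v,4).tolist() if not isinstance(v,str) else v) for k,v in c.items()})
    im=viewer.snapshot(n); cv2.imwrite(f"pics/{n}0.png",im)
E
```

```text
pics
{'t': 0.0, 'q': array([-1.33747442e+00,  5.28486074e-01,  1.43387584e+00, -5.39132058e-06,
        1.18137941e+00, -1.78485158e-01]), 'qd': array([ 1.23570662e-03,  1.04556492e-03, -5.57017041e-05, -2.98518281e-04,
        1.40700313e-03,  1.94468781e-03]), 'tau': array([ 2.31044596e-04, -4.42346334e+01, -1.78022754e+01, -2.50425919e-04,
        8.55421677e-03, -1.08129927e-05]), 'tcp_pos': array([ 0.25003662, -0.57204549,  0.23032979]), 'tool_rot': array([ 9.78875880e-01,  2.04452578e-01, -3.19445738e-05, -1.07386080e-03]), 'force': array([0.27646339, 0.26700561, 0.19843521]), 'ft_torque': array([ 0.01317533,  0.0272989 , -0.01570466]), 'gripper_force': 0.0, 'finger_gap': 1.0017730919474168}
0.0187
side {'fov_y': 43.0708, 'cx': 286.755, 'cy': 215.0463, 'T': [[-0.9834, 0.0908, -0.1572, 0.4569], [-0.1814, -0.5246, 0.8318, 0.8247], [-0.0069, 0.8465, 0.5324, 0.6159], [0.0, 0.0, 0.0, 1.0]]}
top {'fov_y': 49.7258, 'cx': 280.5905, 'cy': 210.5737, 'T': [[0.0234, 0.9863, -0.163, 0.4344], [-0.9997, 0.0229, -0.0052, -0.0238], [-0.0014, 0.1631, 0.9866, 1.0641], [0.0, 0.0, 0.0, 1.0]]}
wrist {'fov_y': 64.3183, 'cx': 278.0365, 'cy': 208.7742, 'tool_from_camera': [[0.0001, 0.9587, 0.2844, 0.0721], [1.0, -0.0001, -0.0002, -0.0011], [-0.0002, 0.2844, -0.9587, -0.1426], [0.0, 0.0, 0.0, 1.0]]}
```

View pics/top0.png

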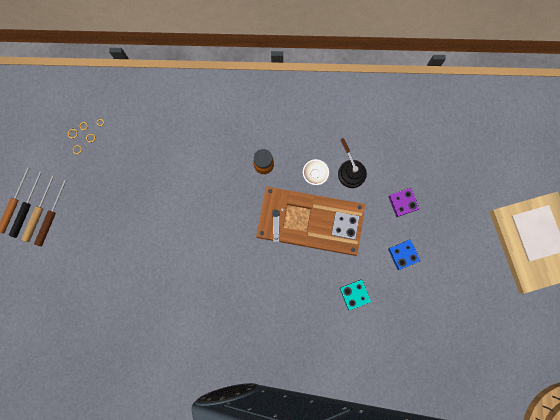

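View pics/side0.png

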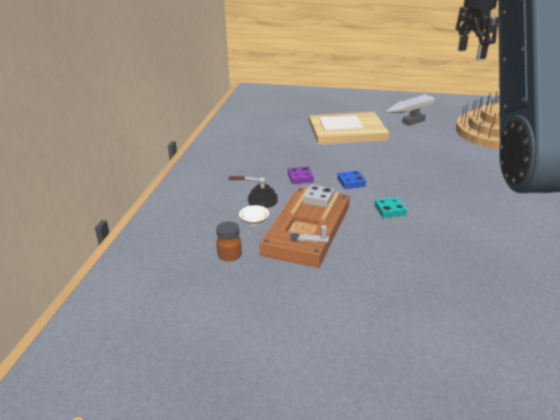

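The top view shows the holder around (312,222), with the block at (346,225), the cork recess at (297,218) and the latch bar and post at (276,225–240), swung clear. The dish is at (316,172), the stand at (352,173) and the jar at (263,161). The side view shows the same things, with the block at (319,195), the recess at (303,229) and the post at (323,232).

```bash
cat > h.py <<'E'
import numpy as np, cv2
from station import manip, viewer
from scipy.spatial.transform import Rotation as R
def cam(n,s=None):
    c=viewer.calibration(n); f=210/np.tan(np.radians(c["fov_y"])/2)
    if "T" in c: T=np.array(c["T"])
    else:
        s=s or manip.sense(); W=np.eye(4); W[:3,:3]=R.from_quat(s["tool_rot"]).as_matrix(); W[:3,3]=s["tcp_pos"]
        T=W@np.array(c["tool_from_camera"])
    return f,c["cx"],c["cy"],T
def ray(C,p):
    f,cx,cy,T=C; d=T[:3,:3]@np.array([(p[0]-cx)/f,-(p[1]-cy)/f,-1]); return T[:3,3],d/np.linalg.norm(d)
def onz(C,p,z):
    o,d=ray(C,p); return o+d*(z-o[2])/d[2]
def tri(Cs,ps):
    A=np.zeros((3,3)); b=np.zeros(3); L=[ray(C,p) for C,p in zip(Cs,ps)]
    for o,d in L:
        M=np.eye(3)-np.outer(d,d); A+=M; b+=M@o
    x=np.linalg.solve(A,b); return x,[round(float(np.linalg.norm((np.eye(3)-np.outer(d,d))@(x-o)))*1e3,1) for o,d in L]
def proj(C,X):
    f,cx,cy,T=C; p=T[:3,:3].T@(np.asarray(X)-T[:3,3]); return np.array([cx-f*p[0]/p[2],cy+f*p[1]/p[2]])
E
python3 - <<'E'
import cv2,numpy as np
a=cv2.imread("pics/top0.png")[180:262,250:375]; b=cv2.imread("pics/side0.png")[178:268,255:360]
a=cv2.resize(a,None,fx=4,fy=4,interpolation=2)[:360]; b=cv2.resize(b,None,fx=2.8,fy=4,interpolation=2)[:328]
cv2.imwrite("pics/crop1.png",np.hstack([a[:328],b]))
E
```

```text
(no output)
```

View pics/crop1.png

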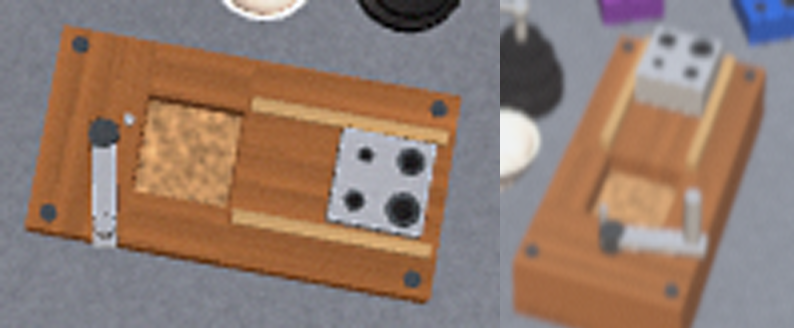

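The crop, magnified ×4 from (250,180), shows the four deck screws at (80,44), (48,212), (438,108) and (412,279). The block's top corners are (345,127), (435,143), (420,236) and (327,222), and the pivot is at (103,132). The right half shows the same features from the side.

```bash
python3 - <<'E'
from h import *
np.set_printoptions(precision=4,suppress=True)
T,S=cam("top"),cam("side")
t=lambda u,v:(250+u/4-.4,180+v/4-.4)
s=lambda u,v:(255+(u-500)/2.8-.3,178+v/4-.4)
for n,a,b in [("scr NWa",(80,44),(531,251)),("scr SW",(48,212),(671,290)),("scr NE",(438,108),(627,47)),("scr SE",(412,279),(749,75)),("pivot",(103,132),(612,233)),("block",(382,182),(681,60))]:
    print(n,*tri([T,S],[t(*a),s(*b)]))
c=np.array([onz(T,t(*p),.03)[:2] for p in [(65,27),(460,95),(430,302),(27,229)]]); print(c,[np.linalg.norm(c[i]-c[i-1]) for i in range(4)])
ex=(c[0]-c[3]+c[1]-c[2]); ey=(c[0]-c[1]+c[3]-c[2]); yaw1=np.arctan2(-ex[0]*0+ex[1],ex[0]); yaw2=np.arctan2(-ey[0],ey[1])
print("yaw",yaw1,yaw2)
yaw=yaw2; Rm=np.array([[np.cos(yaw),-np.sin(yaw)],[np.sin(yaw),np.cos(yaw)]])
o=c.mean(0)-Rm@[0,-.0325]; print("holder origin",o)
b=np.array([onz(T,t(*p),.048)[:2] for p in [(345,127),(435,143),(420,236),(327,222)]]); print("block in holder",Rm.T@(b.mean(0)-o),[np.linalg.norm(b[i]-b[i-1]) for i in range(4)])
print("post", Rm.T@(onz(T,t(104,207),.064)[:2]-o))
k=np.array([onz(T,t(*p),.03)[:2] for p in [(148,97),(244,113),(228,208),(132,191)]]);print("recess",Rm.T@(k.mean(0)-o))
for n,p,z in [("dish",(316,172),.022),("stand",(352,175),.03),("jar",(263,158),.065)]: print(n,Rm.T@(onz(T,p,z)[:2]-o))
q=R.from_quat(manip.sense()["tool_rot"]).as_matrix(); print(q)
E
```

```text
scr NWa [0.652  0.0084 0.0315] [0.5, 0.5]
scr SW [0.5533 0.024  0.032 ] [0.5, 0.5]
scr NE [ 0.6192 -0.1996  0.0313] [0.6, 0.6]
scr SE [ 0.5202 -0.1843  0.0318] [0.9, 0.9]
pivot [ 0.5988 -0.0064  0.0384] [0.0, 0.0]
block [ 0.5724 -0.1651  0.0471] [0.1, 0.1]
[[ 0.6617  0.0174]
 [ 0.6267 -0.2126]
 [ 0.5066 -0.1947]
 [ 0.5429  0.0358]] [np.float64(0.12018706834692976), np.float64(0.2327009819947561), np.float64(0.12143593986250724), np.float64(0.23339208021864166)]
yaw -0.15055072716536747 -0.15367634834954447
holder origin [ 0.5895 -0.0564]
block in holder [-0.0002 -0.1097] [np.float64(0.055344717561137804), np.float64(0.05166897308749407), np.float64(0.0538292433315534), np.float64(0.05273798836934216)]
post [-0.0438  0.0417]
recess [0.     0.0008]
dish [ 0.1167 -0.0258]
stand [ 0.1223 -0.1097]
jar [0.1165 0.0999]
[[ 0.9164  0.4002 -0.0004]
 [ 0.4002 -0.9164  0.0016]
 [ 0.0003 -0.0017 -1.    ]]
```

Screws, deck and block top triangulate to 31–32, 30 and 47 mm, the outline is 120 × 233 mm, and the recess sits at the predicted origin, so the holder pose is sound. Next I'll work out the move to above the block.

```bash
cat >> h.py <<'E'
YAW=-0.1525; O=np.array([.5895,-.0564])
RM=np.array([[np.cos(YAW),-np.sin(YAW)],[np.sin(YAW),np.cos(YAW)]])
def H(x,y): return RM@[x,y]+O
def plan(xyh,z,n,yaw=YAW):
    """constant slide (cm) and turn per row so that TCP ends at holder xy, height z, tool y along holder +x"""
    s=manip.sense(); M=R.from_quat(s["tool_rot"]).as_matrix()
    G=np.array([[-np.sin(yaw),np.cos(yaw),0],[np.cos(yaw),np.sin(yaw),0],[0,0,-1]]).T
    rv=R.from_matrix(M.T@G).as_rotvec(); d=M.T@(np.append(H(*xyh),z)-s["tcp_pos"])
    A=sum(R.from_rotvec(rv/n*k).as_matrix() for k in range(n))
    print("total tool shift cm",np.round(d*100,2),"turn",np.round(rv,4),"| per row",np.round(np.linalg.solve(A,d)*100,3),np.round(rv/n,4),"holder xy mm",np.round(RM.T@(s["tcp_pos"][:2]-O)*1e3,1),"z",round(s["tcp_pos"][2]*1e3,1),"F",np.round(s["force"],1),"gap",round(s["finger_gap"],2),"t",s["t"])
E
python3 -c "
from h import *
plan((0,-.110),.14,20)"
```

```text
total tool shift cm [ 45.87 -24.37   9.11] turn [-0.0014 -0.0011 -1.0065] | per row [ 2.71  -0.028  0.454] [-0.0001 -0.0001 -0.0503] holder xy mm [-257.2 -561.4] z 230.6 F [ 0.2  0.1 -0.2] gap 1.0 t 0.15
```

```bash
python3 -m creep '[{"slide":[2.71,-0.03,0.45],"angular":[0,0,-0.0503],"claw":1},{"slide":[2.71,-0.03,0.45],"angular":[0,0,-0.0503],"claw":1},{"slide":[2.71,-0.03,0.45],"angular":[0,0,-0.0503],"claw":1},{"slide":[2.71,-0.03,0.45],"angular":[0,0,-0.0503],"claw":1},{"slide":[2.71,-0.03,0.45],"angular":[0,0,-0.0503],"claw":1},{"slide":[2.71,-0.03,0.45],"angular":[0,0,-0.0503],"claw":1},{"slide":[2.71,-0.03,0.45],"angular":[0,0,-0.0503],"claw":1},{"slide":[2.71,-0.03,0.45],"angular":[0,0,-0.0503],"claw":1},{"slide":[2.71,-0.03,0.45],"angular":[0,0,-0.0503],"claw":1},{"slide":[2.71,-0.03,0.45],"angular":[0,0,-0.0503],"claw":1}]' 60
python3 -m creep '[{"slide":[2.71,-0.03,0.45],"angular":[0,0,-0.0503],"claw":1},{"slide":[2.71,-0.03,0.45],"angular":[0,0,-0.0503],"claw":1},{"slide":[2.71,-0.03,0.45],"angular":[0,0,-0.0503],"claw":1},{"slide":[2.71,-0.03,0.45],"angular":[0,0,-0.0503],"claw":1},{"slide":[2.71,-0.03,0.45],"angular":[0,0,-0.0503],"claw":1},{"slide":[2.71,-0.03,0.45],"angular":[0,0,-0.0503],"claw":1},{"slide":[2.71,-0.03,0.45],"angular":[0,0,-0.0503],"claw":1},{"slide":[2.71,-0.03,0.45],"angular":[0,0,-0.0503],"claw":1},{"slide":[2.71,-0.03,0.45],"angular":[0,0,-0.0503],"claw":1},{"slide":[2.71,-0.03,0.45],"angular":[0,0,-0.0503],"claw":1}]'
python3 -m creep '[{"slide":[0,0,0],"angular":[0,0,0],"claw":1},{"slide":[0,0,0],"angular":[0,0,0],"claw":1},{"slide":[0,0,0],"angular":[0,0,0],"claw":1}]'
python3 -c "
from h import *
plan((0,-.110),.14,1)
cv2.imwrite('pics/w1.png',viewer.snapshot('wrist'))"
```

```text
t: 0.98
tcp_pos: [0.4647, -0.4096, 0.1857]
tool_rot: [0.897, 0.443, -0.0, -0.0]
force: [1.0, -0.1, -0.5]
finger_gap: 0.999
gripper_force: 0.0
t: 1.82
tcp_pos: [0.5732, -0.1643, 0.1408]
tool_rot: [0.758, 0.652, 0.0, -0.0]
force: [0.9, -0.2, -0.8]
finger_gap: 0.997
gripper_force: 0.0
t: 2.07
tcp_pos: [0.573, -0.1658, 0.1413]
tool_rot: [0.759, 0.651, -0.0, 0.0]
force: [0.2, -0.4, -0.7]
finger_gap: 0.999
gripper_force: 0.0
total tool shift cm [ 0.06 -0.03  0.13] turn [ 0.0002  0.0005 -0.0003] | per row [ 0.065 -0.03   0.125] [ 0.0002  0.0005 -0.0003] holder xy mm [   0.3 -110.6] z 141.3 F [ 0.2 -0.4 -0.7] gap 1.0 t 2.0667
```

View pics/w1.png

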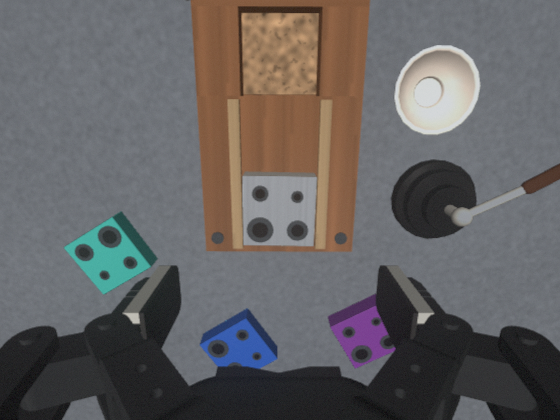

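The wrist view shows the block top at about (243–316, 174–247), the recess at about (238–322, 7–95), and rails at columns 233 and 325. Nothing stands in the way of the fingers. I'll cast rays to check these.

```bash
python3 - <<'E'
from h import *
im=cv2.imread("pics/w1.png"); C=cam("wrist")
h=lambda p,z:np.round((RM.T@(onz(C,p,z)[:2]-O))*1e3,1)
hsv=cv2.cvtColor(im,cv2.COLOR_BGR2HSV)
m=((hsv[...,1]<45)&(hsv[...,2]>130)).astype(np.uint8); m[:165]=0; m[255:]=0; m[:,:225]=0; m[:,335:]=0
m=cv2.morphologyEx(m,cv2.MORPH_CLOSE,np.ones((25,25)))
c=max(cv2.findContours(m,0,1)[0],key=cv2.contourArea); r=cv2.minAreaRect(c); print(r)
bx=cv2.boxPoints(r); print([h(p,.048) for p in bx], h(r[0],.048))
T=cam("top"); print("height check", tri([C,T],[r[0],(250+382/4-.4,180+182/4-.4)]))
print("recess near edge", h((241,95),.03),h((319,95),.03),"far",h((238,7),.03),h((322,7),.03))
print("screws",h((217,238),.03),h((341,238),.03), "rails", [h(p,.036) for p in((240,160),(321,160))])
E
```

```text
((279.0, 210.5), (69.0, 74.0), 90.0)
[array([-26.1, -83.7]), array([ 26.9, -83.8]), array([  28.6, -137.1]), array([ -27.8, -137. ])] [   0.4 -109.6]
height check (array([ 0.57295692, -0.1655515 ,  0.04483407]), [0.2, 0.2])
recess near edge [-26.9 -28.1] [ 29.3 -28.1] far [-27.  28.] [29.4 27.9]
screws [ -50.  -138.4] [  51.  -138.6] rails [array([-28.5, -74. ]), array([ 31.6, -74.1])]
```

```bash
python3 -m creep '[{"slide":[0.06,0,2.5],"angular":[0,0,0],"claw":1},{"slide":[0,0,2.5],"angular":[0,0,0],"claw":1},{"slide":[0,0,2.5],"angular":[0,0,0],"claw":1},{"slide":[0,0,2],"angular":[0,0,0],"claw":1},{"slide":[0,0,1.2],"angular":[0,0,0],"claw":1},{"slide":[0,0,0],"angular":[0,0,0],"claw":1},{"slide":[0,0,0],"angular":[0,0,0],"claw":1}]' 60
python3 -m creep '[{"slide":[0,0,0],"angular":[0,0,0],"claw":-1},{"slide":[0,0,0],"angular":[0,0,0],"claw":-1},{"slide":[0,0,0],"angular":[0,0,0],"claw":-1},{"slide":[0,0,0],"angular":[0,0,0],"claw":-1},{"slide":[0,0,0],"angular":[0,0,0],"claw":-1},{"slide":[0,0,0],"angular":[0,0,0],"claw":-1},{"slide":[0,0,0],"angular":[0,0,0],"claw":-1},{"slide":[0,0,0],"angular":[0,0,0],"claw":-1}]'
```

```text
t: 2.7
tcp_pos: [0.5729, -0.1659, 0.0341]
tool_rot: [0.76, 0.65, -0.0, -0.0]
force: [0.4, -0.2, 0.2]
finger_gap: 1.001
gripper_force: 0.0
t: 3.37
tcp_pos: [0.5739, -0.1655, 0.0361]
tool_rot: [0.759, 0.651, 0.001, 0.001]
force: [-0.6, -0.5, 6.2]
finger_gap: 0.609
gripper_force: 64.3
```

Gripped, with a light touch on the rails (6 N up). I'll lift by 6 mm and check.

```bash
python3 -m creep '[{"slide":[0,0,-0.4],"angular":[0,0,0],"claw":-1},{"slide":[0,0,-0.4],"angular":[0,0,0],"claw":-1},{"slide":[0,0,0],"angular":[0,0,0],"claw":-1},{"slide":[0,0,0],"angular":[0,0,0],"claw":-1}]'
python3 -c "
from h import *
plan((.0007,0),.045,4)
cv2.imwrite('pics/w2.png',viewer.snapshot('wrist'))"
```

```text
t: 3.7
tcp_pos: [0.5728, -0.1648, 0.0423]
tool_rot: [0.759, 0.651, -0.0, -0.0]
force: [0.4, -0.1, -5.0]
finger_gap: 0.61
gripper_force: 63.7
total tool shift cm [10.97  0.07 -0.27] turn [-0.0002 -0.0001 -0.0003] | per row [ 2.742  0.019 -0.068] [-0.0001 -0.     -0.0001] holder xy mm [-1.000e-01 -1.097e+02] z 42.3 F [ 0.4 -0.1 -5. ] gap 0.61 t 3.7
```

View pics/w2.png

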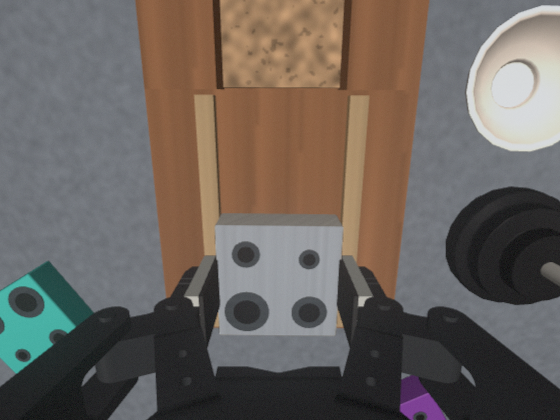

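The wrist view shows the block held between the pads, with its top at about (217–341, 226–334). The recess's near edge is at row 87, columns 218–345, and the block is above the deck. Next I'll compute the offset from block to recess.

```bash
python3 - <<'E'
from h import *
C=cam("wrist")
h=lambda p,z:np.round((RM.T@(onz(C,p,z)[:2]-O))*1e3,1)
for z in (.052,.054): print([h(p,z) for p in((217,226),(341,226),(337,334),(219,334))])
print("recess",h((219,87),.03),h((345,87),.03),"rails",[h(p,.036) for p in((216,200),(343,200))])
E
```

```text
[array([-26.8, -83.4]), array([ 25.4, -83.4]), array([  26.4, -136.8]), array([ -28.6, -136.8])]
[array([-26.4, -82.7]), array([ 25. , -82.7]), array([  26. , -135.3]), array([ -28.2, -135.2])]
recess [-26.8 -27. ] [ 28.1 -27. ] rails [array([-29.6, -76.4]), array([ 28.9, -76.4])]
```

```bash
python3 -m creep '[{"slide":[1.6,0.03,-0.2],"angular":[0,0,0],"claw":-1},{"slide":[2.2,0.03,0],"angular":[0,0,0],"claw":-1},{"slide":[2.2,0.02,0],"angular":[0,0,0],"claw":-1},{"slide":[2.2,0.02,0],"angular":[0,0,0],"claw":-1},{"slide":[1.6,0,0],"angular":[0,0,0],"claw":-1},{"slide":[1.2,0,0],"angular":[0,0,0],"claw":-1},{"slide":[0,0,0],"angular":[0,0,0],"claw":-1},{"slide":[0,0,0],"angular":[0,0,0],"claw":-1},{"slide":[0,0,0],"angular":[0,0,0],"claw":-1}]'
python3 -c "
from h import *
plan((.0007,0),.037,4)
w=viewer.snapshot('wrist');s=viewer.snapshot('side');t=viewer.snapshot('top');cv2.imwrite('pics/s3.png',s);cv2.imwrite('pics/t3.png',t)
w=w[140:400,130:430]
cv2.imwrite('pics/c3.png',np.hstack([cv2.resize(w,(460,400)),cv2.resize(s[200:270,260:335],(330,400),interpolation=2)]))"
```

```text
t: 4.5
tcp_pos: [0.5907, -0.0571, 0.0442]
tool_rot: [0.759, 0.651, -0.0, 0.0]
force: [-0.4, -0.5, -4.6]
finger_gap: 0.607
gripper_force: 63.7
total tool shift cm [ 0.05 -0.06  0.72] turn [ 0.0001  0.0005 -0.0005] | per row [ 0.012 -0.015  0.179] [ 0.      0.0001 -0.0001] holder xy mm [ 1.3 -0.5] z 44.2 F [-0.4 -0.5 -4.6] gap 0.61 t 4.5
```

View pics/c3.png

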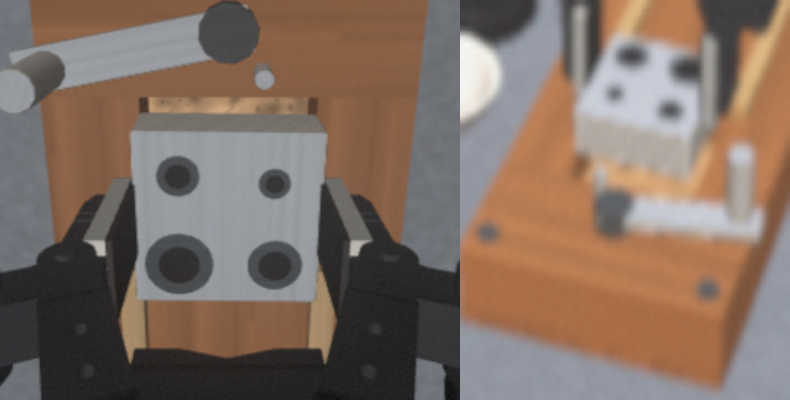

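The crop shows the block over the recess. The recess's far edge is at row 97, with a strip of cork visible ahead of the block. The block's lower front edge is at row 115, columns about 137–321, and the recess sides are at about 141 and 317.

```bash
python3 - <<'E'
from h import *
C=cam("wrist")
h=lambda u,v,z:np.round((RM.T@(onz(C,(130+u/1.5333,140+v/1.5385),z)[:2]-O))*1e3,1)
print("recess far",h(141,97,.03),h(317,97,.03))
for z in (.036,.038): print("bottom front",h(137,115,z),h(321,115,z))
for z in (.054,.056): print("top",h(132,132,z),h(325,132,z),h(139,299,z),h(316,299,z))
print("pin top",h(264,79,.042),"pivot",h(229,33,.038))
E
```

```text
recess far [-26.8  28.6] [29.2 28.5]
bottom front [-27.3  24.6] [29.6 24.5]
bottom front [-26.9  25.2] [29.2 25.1]
top [-25.6  25.4] [27.5 25.3] [-26.4 -28.3] [ 27.6 -28.5]
top [-25.2  26.1] [27. 26.] [-26.  -26.8] [ 27.1 -26.9]
pin top [11.3 37.3] pivot [ 1.2 50.1]
```

```bash
python3 -m creep '[{"slide":[0.12,0.02,0],"angular":[0,0,0],"claw":-1},{"slide":[0,0,0.3],"angular":[0,0,0],"claw":-1},{"slide":[0,0,0.3],"angular":[0,0,0],"claw":-1},{"slide":[0,0,0.2],"angular":[0,0,0],"claw":-1},{"slide":[0,0,0.2],"angular":[0,0,0],"claw":-1},{"slide":[0,0,0],"angular":[0,0,0],"claw":-1},{"slide":[0,0,0],"angular":[0,0,0],"claw":-1}]'
python3 -c "
from h import *
plan((.0007,0),.034,4)"
```

```text
t: 5.23
tcp_pos: [0.5909, -0.0552, 0.034]
tool_rot: [0.759, 0.651, -0.0, -0.0]
force: [0.3, 0.2, -4.0]
finger_gap: 0.608
gripper_force: 63.7
total tool shift cm [-0.14 -0.05  0.  ] turn [-0.0005 -0.0001 -0.0005] | per row [-0.036 -0.012  0.001] [-0.0001 -0.     -0.0001] holder xy mm [1.2 1.4] z 34.0 F [ 0.3  0.2 -4. ] gap 0.61 t 5.2333
```

The force is still only the block's weight, so it's entering the recess. I'll keep lowering.

```bash
python3 -m creep '[{"slide":[0,0,0.2],"angular":[0,0,0],"claw":-1},{"slide":[0,0,0.2],"angular":[0,0,0],"claw":-1},{"slide":[0,0,0.1],"angular":[0,0,0],"claw":-1},{"slide":[0,0,0],"angular":[0,0,0],"claw":-1},{"slide":[0,0,0],"angular":[0,0,0],"claw":-1}]'
```

```text
t: 5.65
tcp_pos: [0.591, -0.0552, 0.0292]
tool_rot: [0.759, 0.651, -0.0, -0.0]
force: [0.0, -0.1, -4.7]
finger_gap: 0.61
gripper_force: 63.7
```

```bash
python3 -m creep '[{"slide":[0,0,0],"angular":[0,0,0],"claw":1},{"slide":[0,0,0],"angular":[0,0,0],"claw":1},{"slide":[0,0,0],"angular":[0,0,0],"claw":1},{"slide":[0,0,-1.5],"angular":[0,0,0],"claw":1},{"slide":[0,0,-2.5],"angular":[0,0,0],"claw":1},{"slide":[0,0,-2.5],"angular":[0,0,0],"claw":1},{"slide":[0,0,0],"angular":[0,0,0],"claw":-1},{"slide":[0,0,0],"angular":[0,0,0],"claw":-1},{"slide":[0,0,0],"angular":[0,0,0],"claw":-1},{"slide":[0,0,0],"angular":[0,0,0],"claw":-1}]'
python3 -m creep '[{"slide":[0,0,0],"angular":[0,0,0],"claw":-1},{"slide":[0,0,0],"angular":[0,0,0],"claw":-1},{"slide":[0,0,0],"angular":[0,0,0],"claw":-1},{"slide":[0,0,0],"angular":[0,0,0],"claw":-1},{"slide":[0,0,0],"angular":[0,0,0],"claw":-1}]'
python3 -c "
from h import *
plan((.001,0),.04,4)
w=viewer.snapshot('wrist');s=viewer.snapshot('side')
cv2.imwrite('pics/c4.png',np.hstack([w[:400],cv2.resize(s[200:270,260:335],(240,400),interpolation=2)]))"
```

```text
t: 6.48
tcp_pos: [0.5902, -0.055, 0.0935]
tool_rot: [0.759, 0.651, -0.001, -0.001]
force: [-0.4, 0.3, -0.0]
finger_gap: 0.455
gripper_force: 0.0
t: 6.9
tcp_pos: [0.5909, -0.0552, 0.094]
tool_rot: [0.759, 0.651, -0.0, -0.0]
force: [-1.1, 0.8, 0.2]
finger_gap: -0.002
gripper_force: 0.0
total tool shift cm [-0.14 -0.02  5.4 ] turn [-0.0006 -0.0001 -0.0005] | per row [-0.035 -0.005  1.349] [-0.0001 -0.     -0.0001] holder xy mm [1.2 1.4] z 94.0 F [-1.1  0.8  0.2] gap -0.0 t 6.9
```

View pics/c4.png

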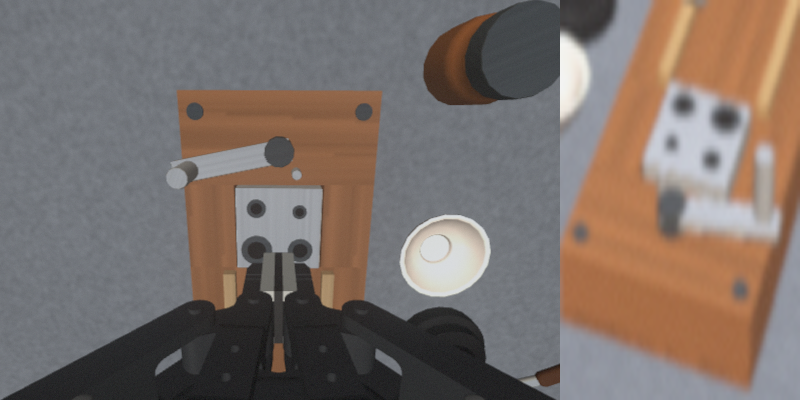

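The block has dropped into the recess: its top is at about (236–322, 187–267), level and slightly proud. The latch is still clear, with the post at (178,178). Now I press it down with the fingers shut.

```bash
python3 -m creep '[{"slide":[-0.14,0,1.5],"angular":[0,0,0],"claw":-1},{"slide":[0,0,1.5],"angular":[0,0,0],"claw":-1},{"slide":[0,0,1.5],"angular":[0,0,0],"claw":-1},{"slide":[0,0,0.5],"angular":[0,0,0],"claw":-1},{"slide":[0,0,0.3],"angular":[0,0,0],"claw":-1},{"slide":[0,0,0.3],"angular":[0,0,0],"claw":-1},{"slide":[0,0,0.3],"angular":[0,0,0],"claw":-1},{"slide":[0,0,0],"angular":[0,0,0],"claw":-1}]'
```

```text
t: 7.67
tcp_pos: [0.5914, -0.0568, 0.0358]
tool_rot: [0.759, 0.651, 0.0, 0.001]
force: [0.7, 0.1, 0.7]
finger_gap: 0.001
gripper_force: 0.0
```

```bash
python3 -m creep '[{"slide":[0,0,0.2],"angular":[0,0,0],"claw":-1},{"slide":[0,0,0.2],"angular":[0,0,0],"claw":-1},{"slide":[0,0,0.2],"angular":[0,0,0],"claw":-1},{"slide":[0,0,0.2],"angular":[0,0,0],"claw":-1},{"slide":[0,0,0],"angular":[0,0,0],"claw":-1},{"slide":[0,0,0],"angular":[0,0,0],"claw":-1}]'
```

```text
t: 8.17
tcp_pos: [0.5915, -0.0567, 0.0299]
tool_rot: [0.759, 0.651, 0.001, 0.001]
force: [-2.8, 0.5, 14.2]
finger_gap: 0.0
gripper_force: 6.7
```

```bash
python3 -m creep '[{"slide":[0,0,0.2],"angular":[0,0,0],"claw":-1},{"slide":[0,0,0.2],"angular":[0,0,0],"claw":-1},{"slide":[0,0,0],"angular":[0,0,0],"claw":-1},{"slide":[0,0,0],"angular":[0,0,0],"claw":-1},{"slide":[0,0,0],"angular":[0,0,0],"claw":-1}]'
```

```text
t: 8.58
tcp_pos: [0.5917, -0.0568, 0.0297]
tool_rot: [0.759, 0.651, 0.001, 0.002]
force: [-8.3, 2.1, 35.9]
finger_gap: 0.002
gripper_force: 18.2
```

The pad has bottomed out (z stays at 29.7 mm while the force rises to 36 N). I'll rise and measure the post.

```bash
python3 -m creep '[{"slide":[0,0,-1],"angular":[0,0,0],"claw":-1},{"slide":[0,0,-2.5],"angular":[0,0,0],"claw":-1},{"slide":[0,0,-3],"angular":[0,0,0],"claw":-1},{"slide":[0,0,-1],"angular":[0,0,0],"claw":-1},{"slide":[0,0,0],"angular":[0,0,0],"claw":-1},{"slide":[0,0,0],"angular":[0,0,0],"claw":-1}]'
python3 - <<'E'
from h import *
plan((-.05,.07),.095,4)
C=cam("wrist"); w=viewer.snapshot('wrist'); cv2.imwrite('pics/c5.png',w)
hh=lambda p,z:np.round((RM.T@(onz(C,p,z)[:2]-O))*1e3,1)
g=cv2.cvtColor(w,cv2.COLOR_BGR2GRAY)
c=cv2.HoughCircles(cv2.GaussianBlur(g,(3,3),0)[120:240,120:230],cv2.HOUGH_GRADIENT,1,30,param1=80,param2=12,minRadius=7,maxRadius=16)
for u,v,r in c[0][:3]: print((u+120,v+120,r),hh((u+120,v+120),.064))
E
```

```text
t: 9.08
tcp_pos: [0.5911, -0.0567, 0.0987]
tool_rot: [0.759, 0.651, 0.0, 0.001]
force: [0.6, 0.3, -0.5]
finger_gap: -0.001
gripper_force: 0.0
total tool shift cm [ 7.   -5.16  0.36] turn [ 0.0014  0.0002 -0.0005] | per row [ 1.75  -1.29   0.091] [ 0.0003  0.     -0.0001] holder xy mm [ 1.6 -0. ] z 98.7 F [ 0.6  0.3 -0.5] gap -0.0 t 9.0833
(np.float32(178.5), np.float32(173.5), np.float32(9.6)) [-52.6  40.3]
```

View pics/c5.png

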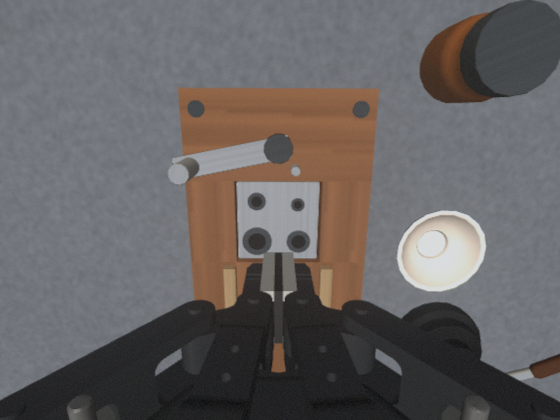

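The view shows the block flush in the recess, at (237–320, 181–260). The post top is at (178,173), which is holder (−53, 40), 54 mm from the pivot as it should be (q ≈ 1.39). I'll grip the post lightly and carry it round the arc.

```bash
python3 -m creep '[{"slide":[1.4,-1.8,0],"angular":[0,0,0],"claw":0.18},{"slide":[1.4,-1.8,0],"angular":[0,0,0],"claw":0.18},{"slide":[1.2,-1.8,0],"angular":[0,0,0],"claw":0.18},{"slide":[0,0,0],"angular":[0,0,0],"claw":0.18},{"slide":[0,0,1.5],"angular":[0,0,0],"claw":0.18},{"slide":[0,0,1.5],"angular":[0,0,0],"claw":0.18},{"slide":[0,0,1.5],"angular":[0,0,0],"claw":0.18},{"slide":[0,0,0.9],"angular":[0,0,0],"claw":0.18},{"slide":[0,0,0],"angular":[0,0,0],"claw":0.18},{"slide":[0,0,0],"angular":[0,0,0],"claw":0.18}]' 20
python3 -m creep '[{"slide":[0,0,0],"angular":[0,0,0],"claw":-1},{"slide":[0,0,0],"angular":[0,0,0],"claw":-1},{"slide":[0,0,0],"angular":[0,0,0],"claw":-1},{"slide":[0,0,0],"angular":[0,0,0],"claw":-1},{"slide":[0,0,0],"angular":[0,0,0],"claw":-1},{"slide":[0,0,0],"angular":[0,0,0],"claw":-1}]' 20
python3 - <<'E'
from h import *
plan((-.0526,.0403),.045,1)
p=RM.T@(manip.sense()["tcp_pos"][:2]-O)*1e3; d=p-[.8,50]; q0=np.arctan2(-d[0],-d[1]); print(p,np.hypot(*d),q0)
q=np.linspace(q0,0,19); P=np.c_[-np.cos(q),-np.sin(q)]*5.5; print(np.round(np.diff(P,axis=0),2).tolist())
E
```

```text
t: 9.97
tcp_pos: [0.543, -0.0089, 0.0431]
tool_rot: [0.759, 0.651, -0.001, -0.001]
force: [-1.0, 0.3, 1.7]
finger_gap: 0.587
gripper_force: 0.0
t: 10.47
tcp_pos: [0.5439, -0.009, 0.045]
tool_rot: [0.759, 0.651, 0.0, 0.001]
force: [-1.1, -1.1, 3.9]
finger_gap: 0.127
gripper_force: 20.3
total tool shift cm [ 0.03 -0.03  0.  ] turn [ 0.0012  0.0002 -0.0004] | per row [ 0.035 -0.034  0.001] [ 0.0012  0.0002 -0.0004] holder xy mm [-52.3  40. ] z 45.0 F [-1.1 -1.1  3.9] gap 0.13 t 10.4667
[-52.25843486  39.95061719] 54.0017370557055 1.383611441712965
[[-0.41, 0.09], [-0.4, 0.13], [-0.39, 0.16], [-0.38, 0.19], [-0.36, 0.21], [-0.35, 0.24], [-0.33, 0.27], [-0.31, 0.29], [-0.28, 0.31], [-0.26, 0.34], [-0.23, 0.35], [-0.2, 0.37], [-0.17, 0.39], [-0.14, 0.4], [-0.11, 0.41], [-0.08, 0.41], [-0.05, 0.42], [-0.02, 0.42]]
```

```bash
python3 -m creep '[{"slide":[0,0,-0.2],"angular":[0,0,0],"claw":-1},{"slide":[-0.41,0.09,0],"angular":[0,0,0],"claw":-1},{"slide":[-0.4,0.13,0],"angular":[0,0,0],"claw":-1},{"slide":[-0.39,0.16,0],"angular":[0,0,0],"claw":-1},{"slide":[-0.38,0.19,0],"angular":[0,0,0],"claw":-1},{"slide":[-0.36,0.21,0],"angular":[0,0,0],"claw":-1},{"slide":[-0.35,0.24,0],"angular":[0,0,0],"claw":-1},{"slide":[-0.33,0.27,0],"angular":[0,0,0],"claw":-1},{"slide":[-0.31,0.29,0],"angular":[0,0,0],"claw":-1},{"slide":[-0.28,0.31,0],"angular":[0,0,0],"claw":-1}]'
python3 -c "
from h import *
plan((.0008,-.005),.047,1)"
```

```text
t: 11.3
tcp_pos: [0.5548, -0.0436, 0.0455]
tool_rot: [0.759, 0.651, -0.002, -0.002]
force: [-3.3, -0.5, -11.7]
finger_gap: 0.125
gripper_force: 20.4
total tool shift cm [-1.24  3.7  -0.17] turn [-0.0061  0.0001  0.0002] | per row [-1.243  3.699 -0.17 ] [-0.0061  0.0001  0.0002] holder xy mm [-36.2   7.4] z 45.5 F [ -3.3  -0.5 -11.7] gap 0.12 t 11.3
```

```bash
python3 -m creep '[{"slide":[-0.26,0.34,0.15],"angular":[0,0,0],"claw":-1},{"slide":[-0.23,0.35,0],"angular":[0,0,0],"claw":-1},{"slide":[-0.2,0.37,0],"angular":[0,0,0],"claw":-1},{"slide":[-0.17,0.39,0],"angular":[0,0,0],"claw":-1},{"slide":[-0.14,0.4,0],"angular":[0,0,0],"claw":-1},{"slide":[-0.11,0.41,0],"angular":[0,0,0],"claw":-1},{"slide":[-0.08,0.41,0],"angular":[0,0,0],"claw":-1},{"slide":[-0.05,0.42,0],"angular":[0,0,0],"claw":-1},{"slide":[-0.02,0.42,0],"angular":[0,0,0],"claw":-1},{"slide":[0,0,0],"angular":[0,0,0],"claw":-1}]'
python3 -c "
from h import *
plan((.0008,-.0045),.045,1)"
```

```text
t: 12.13
tcp_pos: [0.5899, -0.0639, 0.0453]
tool_rot: [0.759, 0.651, -0.001, 0.001]
force: [-2.6, -5.2, -5.6]
finger_gap: 0.129
gripper_force: 20.9
total tool shift cm [ 0.28 -0.07  0.03] turn [-0.0009  0.003   0.    ] | per row [ 0.281 -0.069  0.034] [-0.0009  0.003   0.    ] holder xy mm [ 1.5 -7.3] z 45.3 F [-2.6 -5.2 -5.6] gap 0.13 t 12.1333
```

```bash
python3 -m creep '[{"slide":[0.15,0.15,0],"angular":[0,0,0],"claw":-1},{"slide":[0,0.15,0],"angular":[0,0,0],"claw":-1},{"slide":[0,0,0],"angular":[0,0,0],"claw":-1},{"slide":[0,0,0],"angular":[0,0,0],"claw":-1},{"slide":[0,0,0],"angular":[0,0,0],"claw":-1}]'
python3 -c "
from h import *
plan((.0008,-.0045),.045,1)"
```

```text
t: 12.55
tcp_pos: [0.59, -0.0638, 0.0453]
tool_rot: [0.758, 0.652, -0.004, -0.001]
force: [-9.0, -10.7, -3.4]
finger_gap: 0.12
gripper_force: 21.2
total tool shift cm [ 0.27 -0.08  0.03] turn [-0.0064  0.0053  0.0018] | per row [ 0.274 -0.085  0.03 ] [-0.0064  0.0053  0.0018] holder xy mm [ 1.7 -7.2] z 45.3 F [ -9.  -10.7  -3.4] gap 0.12 t 12.55
```

The bar is against its stop: 9 N with no movement. I'll release, rise and check.

```bash
python3 -m creep '[{"slide":[0,-0.2,0],"angular":[0,0,0],"claw":0},{"slide":[0,0,0],"angular":[0,0,0],"claw":0},{"slide":[0,0,0],"angular":[0,0,0],"claw":0},{"slide":[0,0,0],"angular":[0,0,0],"claw":0},{"slide":[0,0,-1.5],"angular":[0,0,0],"claw":0},{"slide":[0,0,-2.5],"angular":[0,0,0],"claw":0},{"slide":[0,0,-3],"angular":[0,0,0],"claw":0},{"slide":[-1.5,0,-3],"angular":[0,0,0],"claw":0},{"slide":[-1.5,0,0],"angular":[0,0,0],"claw":0},{"slide":[0,0,0],"angular":[0,0,0],"claw":0}]'
python3 - <<'E'
from h import *
plan((0,0),.1,1)
w=viewer.snapshot('wrist');s=viewer.snapshot('side'); cv2.imwrite('pics/c6.png',np.hstack([w[:400],cv2.resize(s[195:275,260:335],(240,400),interpolation=2)]))
E
```

```text
t: 13.38
tcp_pos: [0.5893, -0.0921, 0.148]
tool_rot: [0.759, 0.651, 0.002, 0.004]
force: [-0.0, 1.3, -0.2]
finger_gap: 0.499
gripper_force: 0.0
total tool shift cm [ 3.54 -0.57  4.79] turn [ 0.008   0.0025 -0.0015] | per row [ 3.542 -0.566  4.789] [ 0.008   0.0025 -0.0015] holder xy mm [  5.2 -35.3] z 148.0 F [-0.   1.3 -0.2] gap 0.5 t 13.3833
```

View pics/c6.png

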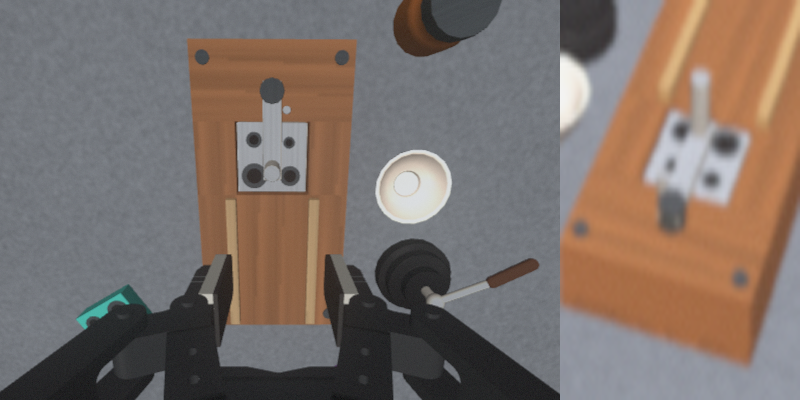

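The bar lies straight across the flush block, with the pivot at (272,91), the post at (272,172) and the bar against the pin. The bystanders haven't moved and the gripper is clear, so I'm handing in.

```bash
python3 -m creep '[{"slide":[0,0,0],"angular":[0,0,0],"claw":0},{"slide":[0,0,0],"angular":[0,0,0],"claw":0},{"slide":[0,0,0],"angular":[0,0,0],"claw":0}]' >/dev/null; python3 -c "
from station import ticket
print(ticket.sign_off())"
```

```text
the job is handed in; nothing more can be done
None
```

I handed the job in at about 14 s: the block is pressed flush in the recess, the latch bar is across it against its stop, and the jar, stand and dish look unmoved in the last picture; the hand-in returned no verdict.

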